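# Clear the kneader base and click its stud cap home

## Task

Take the scraper block and scrape all three chips of dried dough off the steel plate of the kneader base onto the worktop, pushing them with the scraper and not with the fingers, then put the scraper down on the worktop clear of the base and let go of it. Then grip the snap cap, press it straight down onto the base's drive stud until it clicks, and keep pressing firmly so that its rim sits fully home on the plate; finish while still gripping the cap and pressing it down, do not let go. Leave the other kitchen things where they stand.

Things in the scene. Friction and masses are not known exactly. Their poses are not given: they have to be found in the camera images.
- base: Kneader base fixed to the worktop: white housing, steel top plate, 150 (x) x 260 (y) x 40 mm high; dial on its -x side. Origin: centre of underside; plate at z 0.040. The stud stands at x 0, y +0.090. Chips lie on the plate, middles within 35 mm of x = 0, y -0.085 to +0.020. The -y end (y -0.130) is free to scrape over; scrape from beside the stud to -y
- stud_foot (a point): Centre of the drive stud's foot, on the plate. Dark steel post, 24 mm wide, 22 mm high, top 8 mm tapered to 13 mm. Four sprung balls centred 8 mm above the plate stand out 4 mm: the cap's lip meets them 11 mm above home, the push rises to some 10 to 15 N, drops (click) at 5 mm, then the lip is pulled down to the plate. Axes as the base
- cap: Snap cap: plain grey round cup, finely ribbed, 42 mm wide, 46 mm high, top closed, standing mouth down on the worktop, 35 to 70 g. Origin: centre of the rim plane (underside), z up. Bore 35 mm wide, 26 mm deep, a lip of 28 mm clear width at the mouth. Home when its rim stands on the steel plate round the stud (origin at stud_foot)
- scraper: Scraper block: wooden grip on a steel shoe, standing on the shoe on the worktop: 100 mm wide (x), 60 mm high; shoe 24 mm thick (y) and 10 mm high, wooden grip above it 22 mm thick and 96 mm wide with rounded edges; 85 to 170 g. Origin at the centre of its underside, z up. Grip it across its thickness (y)
- chip0: Chip of dried dough, off-white hard lump about 26x20 mm and 14 mm high, about 12 g, lying loose on the steel plate. Origin at the centre of its underside
- chip1: Chip of dried dough, off-white hard lump about 22x18 mm and 14 mm high, about 12 g, lying loose on the steel plate. Origin at the centre of its underside
- chip2: Chip of dried dough, off-white hard lump about 24x22 mm and 14 mm high, about 12 g, lying loose on the steel plate. Origin at the centre of its underside
- lemon: Bystander: lemon lying on the worktop, 78x55x56 mm. Origin at the centre of its underside
- egg_cup: Bystander: white egg cup standing upside down, 49 mm across, 61 mm high. Origin at the centre of its underside
- spice_jar: Bystander: spice jar with dark lid, 41 mm across, 105 mm high. Origin at the centre of its underside
- salt_mill: Bystander: white turned salt mill, 56 mm across, 155 mm high. Origin at the centre of its underside
- beaker: Bystander: white beaker standing upside down, 66 mm across, 71 mm high. Origin at the centre of its underside
There are look-alikes about, which are no part of the job. What is shaped like the cap but green or orange is not meant.

How it is judged:
By the outcome, as a careful person would: the job done as asked, in the order asked, and still so for the second after the job is handed in, while the arm keeps its last pose, push and grip.
It also fails if it takes over 64 s, if anything falls off the work surface, if the arm or the gripper's body presses on something with over 40 N, if the wrist force passes 120 N, or if a joint passes its speed limit or range.

## Robot

A 6-joint arm with a two-finger parallel gripper is mounted at the origin on a cart in front of the work surface, level with it; the furniture and walls round the work are solid. World frame = base frame: x ahead of the robot, y to its left, z up, the work surface at z = 0. Lengths are in m, angles in rad, forces in N, time in s.
With the tool pointing down it reaches from about 0.35 to 0.775 m from the base axis. Payload 7.3 kg.
Tool frame: the origin (TCP) lies at the centre of the arm's flange, where the gripper is bolted on; the fingertips stand 178 mm ahead of it and the grasp point (between the pads) lies 159 mm ahead of it; z points along the fingers, y is the line along which they close (so a half turn about z gives the same grasp; the last joint's range is limited). The gripper opens to 92 mm and grips with 3 to 60 N. Pads are 19 mm wide; open, the fingers measure 130 mm over their backs; the gripper's body (75 mm by 190 mm) begins 47 mm behind the grasp point.
Start: joints at [-1.414, 0.342, 1.524, -0, 1.275, -0.146], TCP at [0.157, -0.501, 0.405] pointing down, gripper open.
Joint ranges: [-2.53, 2.53], [-0.77, 2.02], [0.04, 2.7], [-1, 4.14], [0.28, 2.66], [-3.11, 3.11]. Speed limits (rad/s): [2.57, 2.57, 3.14, 3.14, 3.14, 3.14].

## Interface

Orientations are given as [roll, pitch, yaw] about the fixed x, y, z axes, in that order (R = Rz(yaw) Ry(pitch) Rx(roll)).
In Python, from cell import robot gives the robot as it stands.
- The arm moves only by the shell command python3 -m pendant [OPENING] [FORCE], which reads ROWS from standard input. ROWS is a JSON list of rows, 1 to 8 of them, each an object with the fields pos (a list: dx, dy, dz in fractions of the full range, 1 being 0.25 m), turn_vec (a list: a rotation vector rx, ry, rz in normalised numbers (1 is 2 rad)); a field left out counts as zero; each row shifts and turns the commanded pose from where the row before left it, along the tool's axes as they then stand; what a row does not reach is not made up. A row lasts 1/12 s, in which the tool goes at most 0.0417 m and 0.125 rad, less where a joint would pass 70% of its speed; a pose out of reach is approached as far as the arm can. OPENING is the finger opening in m, set as the command begins (- or left out keeps the last). The fingers move at their own pace and stop on an object; FORCE is the grip in N (left out, the last holds). Time passes only in rows, so rows that do not move let the fingers close. It prints the time, the measured TCP pose, the force, the opening and the grip force at its end. A shift or turn number past 1, either way, is cut back to 1. Input that does not fit is refused with a message, and nothing moves.
- robot.observe(): the state, without advancing time (a new reading comes with each control period).
- robot.read_camera(name): name is "scene" or "top"; returns a dict with "image" (384x512x3 uint8, red, green, blue), "fx", "fy", "cx", "cy" (pixels), "k1" (the pictures are not rectified: a ray, as slopes to the right and down, at radius r is drawn at 1 + k1 r^2 times it, then the intrinsics apply), "pose" (4x4, takes a point from camera to world coordinates). Camera axes: x right, y down, z forward; pixel columns grow to the right and rows downward; lengths in m; the calibration is good to about 2 mm. A picture is of the moment at which its call begins. There is no depth.
- robot.hand_in(): hands the job in; it is judged then, once.
The state is a dict: "time": time; "qpos": joint angles; "qvel": joint speeds; "joint_efforts": joint torques, N m; "tool_pos": TCP position; "tool_rot": TCP orientation; "contact_force": force on the tool from outside, world axes, zero at the start; "torque": the same for the moment, N m; "opening": finger opening in m; "grip_force": force on a finger pad.
Only numpy, scipy, OpenCV 4.12 (cv2) and the standard library are available. Lean on these libraries where they do the work, as an engineer would, in place of code of your own. Each camera call takes 0.05 s, during which the arm holds its last target. There are 200 camera calls.

## Working session

There is one attempt and no reset: what is moved stays moved. The work goes in short steps, Python scripts to look and compute and a shell command to move; the robot and the scene stay as the last step left them, time stands still between calls to the robot, and variables do not carry over. Pictures are saved under pics/ and viewed, at most 10 in all, crops included, and the job is handed in when it is done.

```bash
mkdir -p pics; ls; python3 - <<'E'
from cell import robot
import cv2,numpy as np
s=robot.observe(); print(s)
for n in ("top","scene"):
    c=robot.read_camera(n); print(n,c["fx"],c["fy"],c["cx"],c["cy"],c["k1"],np.round(c["pose"],4).tolist())
    np.save(f"{n}0.npy",c,allow_pickle=True)
    cv2.imwrite(f"pics/{n}0.png",cv2.resize(c["image"][:,:,::-1],(800,600),interpolation=cv2.INTER_CUBIC))
E
```

```text
pics
{'time': 0.0, 'qpos': array([-1.41398997e+00,  3.42711987e-01,  1.52500136e+00, -3.39178001e-07,
        1.27536614e+00, -1.45986043e-01]), 'qvel': array([-0.00064477, -0.00062864,  0.00188618,  0.0004998 , -0.00066127,
        0.00079441]), 'joint_efforts': array([-1.48099913e-03, -4.31247139e+01, -2.44220710e+01,  7.14990450e-02,
        5.59742725e-02, -1.25500501e-04]), 'tool_pos': array([ 0.15655599, -0.50097967,  0.40405579]), 'tool_rot': array([-3.14012158e+00, -2.15966988e-04,  3.02792337e-01]), 'contact_force': array([ 0.22519958, -0.66810163,  0.32699458]), 'torque': array([ 0.02026771, -0.00517029,  0.01485452]), 'grip_force': 0.0, 'opening': 0.09172962834249875}
top 366.93028239858876 366.93028239858876 252.46818770397445 187.0924695552127 -0.0274815074316553 [[-0.0022, -0.9889, 0.1483, 0.3436], [-0.9999, 0.0047, 0.0167, 0.0065], [-0.0172, -0.1482, -0.9888, 1.0549], [0.0, 0.0, 0.0, 1.0]]
scene 410.12585052515107 410.12585052515107 253.54535751396674 187.97558013951743 -0.008646615697600366 [[-0.7598, -0.4561, 0.4633, -0.1086], [-0.6501, 0.5241, -0.5501, 0.753], [0.008, -0.7192, -0.6948, 0.9661], [0.0, 0.0, 0.0, 1.0]]
```

View pics/top0.png

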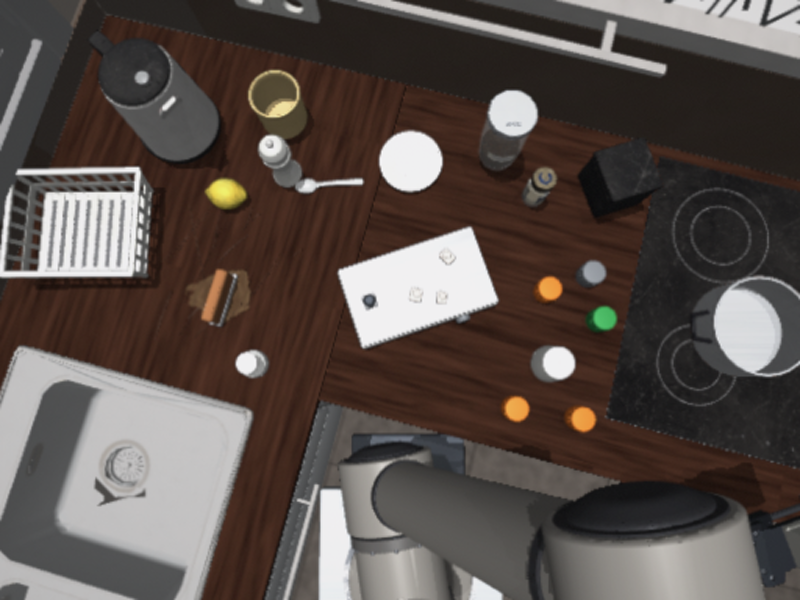

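View pics/scene0.png

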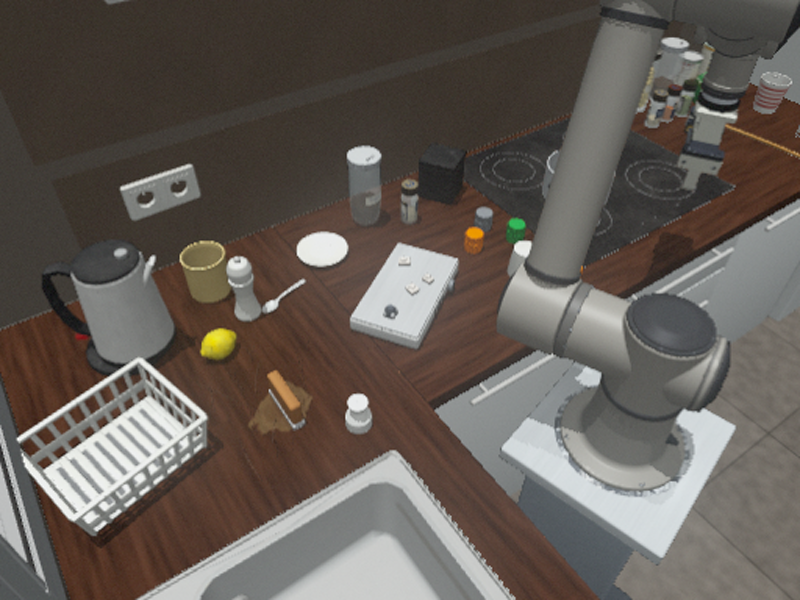

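Top view (800x600): base plate centre (418,288) with stud (370,300), chips (447,256), (416,295), (441,297), scraper (220,298). Cup-shaped things: grey (593,272), orange (549,288), (516,408), (582,419), green (603,318). The grey one at (593,272) fits the cap; confirming in a crop.

```bash
cat > h.py <<'E'
import numpy as np,cv2
from cell import robot
def ray(c,uv):
    uv=np.atleast_2d(np.array(uv,float))
    K=np.array([[c["fx"],0,c["cx"]],[0,c["fy"],c["cy"]],[0,0,1]])
    n=cv2.undistortPoints(uv[:,None],K,np.array([c["k1"],0,0,0.]))[:,0]
    P=np.array(c["pose"]); d=np.c_[n,np.ones(len(n))]@P[:3,:3].T
    return P[:3,3],d
def onz(c,uv,z):
    o,d=ray(c,uv); return o+d*((z-o[2])/d[:,2])[:,None]
def proj(c,p):
    P=np.array(c["pose"]); q=(np.atleast_2d(p)-P[:3,3])@P[:3,:3]
    n=q[:,:2]/q[:,2:]; r2=(n**2).sum(1,keepdims=True); n=n*(1+c["k1"]*r2)
    return n*c["fx"]+[c["cx"],c["cy"]]
def tri(c1,u1,c2,u2):
    o1,d1=ray(c1,u1);o2,d2=ray(c2,u2)
    A=np.c_[d1[0],-d2[0]];t=np.linalg.lstsq(A,o2-o1,rcond=None)[0]
    return (o1+d1[0]*t[0]+o2+d2[0]*t[1])/2, np.linalg.norm(o1+d1[0]*t[0]-o2-d2[0]*t[1])
def load(n): return np.load(n+".npy",allow_pickle=True).item()
E
python3 - <<'E'
from h import *
t=load("top0");s=load("scene0")
I=t["image"]; 
a=I[130:250,200:400]; b=I[155:220,110:170]
A=cv2.resize(a,None,fx=4,fy=4,interpolation=cv2.INTER_CUBIC)
cv2.imwrite("pics/c1.png",A[:,:,::-1])
S=s["image"]
B=np.hstack([cv2.resize(b,(480,520),interpolation=cv2.INTER_CUBIC)[:480],]) 
C=cv2.resize(S[235:275,165:200],(320,480),interpolation=cv2.INTER_CUBIC)
cv2.imwrite("pics/c2.png",np.hstack([B,C])[:,:,::-1])
print(I[150:200:10,240:300:10].tolist()[0])
hsv=cv2.cvtColor(I,cv2.COLOR_RGB2HSV)
m=((hsv[...,2]>150)&(hsv[...,1]<40)).astype(np.uint8)
cs,_=cv2.findContours(m,cv2.RETR_EXTERNAL,cv2.CHAIN_APPROX_NONE)
for k in cs:
    r=cv2.minAreaRect(k)
    if cv2.contourArea(k)>60 and 100<r[0][0]<420 and r[0][1]<260: print(r,cv2.contourArea(k))
E
```

```text
[[67, 42, 32], [68, 42, 32], [56, 34, 26], [59, 37, 27], [61, 45, 41], [239, 239, 240]]
((159.29776000976562, 230.87640380859375), (13.885972023010254, 17.807964324951172), 57.9946174621582) 168.5
((357.0, 232.0), (20.0, 20.0), 90.0) 316.5
((380.0, 173.5), (11.0, 12.0), 90.0) 106.5
((267.2906799316406, 184.0247802734375), (54.50161361694336, 92.09677124023438), 71.93952178955078) 4618.5
((211.001953125, 118.06243133544922), (7.121523380279541, 40.16789245605469), 88.21009063720703) 111.5
((173.5, 94.0), (14.0, 15.0), 90.0) 164.0
((262.5, 103.0), (38.0, 39.0), 90.0) 1160.5
((328.0, 72.0), (28.0, 30.0), 90.0) 668.0
((330.15313720703125, 11.434377670288086), (200.11766052246094, 24.86258888244629), 13.48305892944336) 922.5
```

View pics/c1.png

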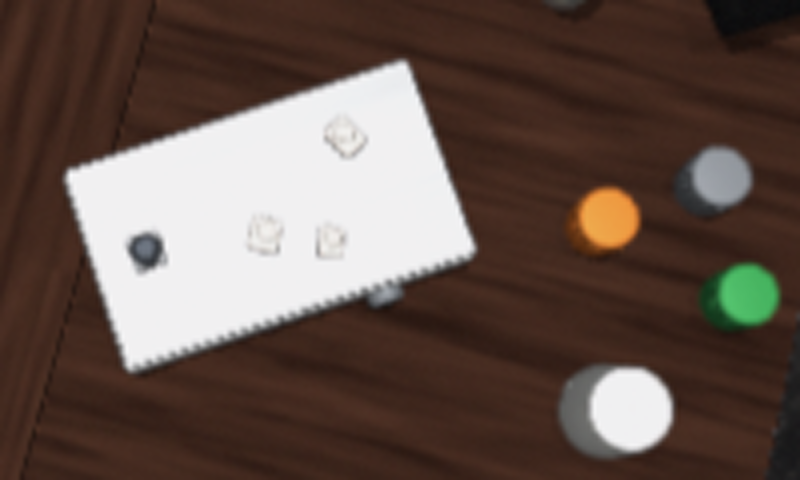

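View pics/c2.png

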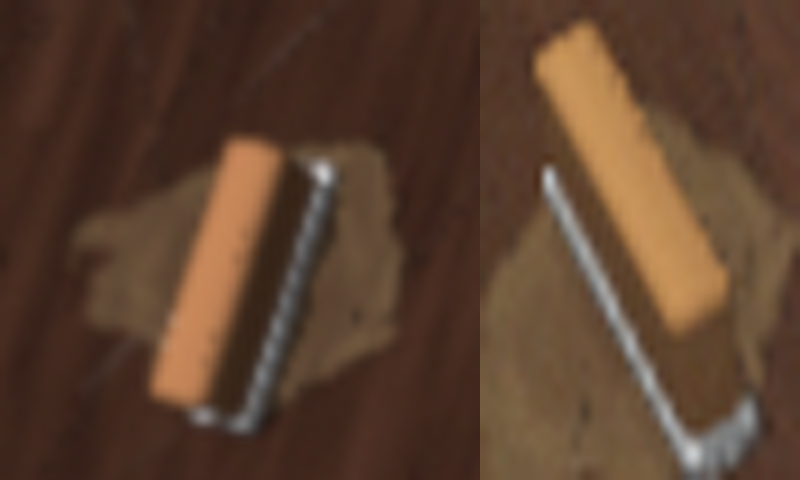

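Crops: the grey ribbed cap is at crop1 (720,177) = raw (380,174), clearly grey, unlike the orange (605,220) and green (745,295) neighbours. The scraper stands upright on its shoe on a stain, wood top from (245,145) to (185,400).

```bash
python3 - <<'E'
from h import *
t=load("top0");s=load("scene0")
np.set_printoptions(precision=4,suppress=True)
def rawt(p): return np.array(p)/4.+[200-.375,130-.375]
cor=rawt([(66,171),(407,61),(476,252),(130,372)])
w=onz(t,cor,.04)[:,:2];print("corners",w.tolist())
print([np.linalg.norm(w[i]-w[(i+1)%4]) for i in range(4)])
def blobs(c,m,box,mn=10):
    x0,y0,x1,y1=box; mm=np.zeros_like(m,np.uint8);mm[y0:y1,x0:x1]=m[y0:y1,x0:x1]
    n,l,st,ce=cv2.connectedComponentsWithStats(mm); return [(ce[i],st[i]) for i in range(1,n) if st[i,4]>=mn]
def hs(c): return cv2.cvtColor(c["image"],cv2.COLOR_RGB2HSV).astype(int)
ht,h2=hs(t),hs(s)
print("stud t",blobs(t,ht[...,2]<130,(228,185,245,200)))
print("stud s",blobs(s,h2[...,2]<130,(240,190,262,208)))
print("cap t",[ (b,onz(t,b[0],.046)) for b in blobs(t,(ht[...,2]>115)&(ht[...,1]<60),(365,160,392,186))])
print("cap s",[ (b,onz(s,b[0],.046)) for b in blobs(s,(h2[...,2]>60)&(h2[...,1]<70),(300,128,318,150))])
for n,c,h,box in(("t",t,ht,(120,165,155,215)),("s",s,h2,(165,230,200,270))):
    m=((h[...,2]>150)&(h[...,1]>90)&(h[...,0]<20)).astype(np.uint8)
    mm=np.zeros_like(m);x0,y0,x1,y1=box;mm[y0:y1,x0:x1]=m[y0:y1,x0:x1]
    pts=np.argwhere(mm)[:,::-1].astype(float); W=onz(c,pts,.06)[:,:2]
    ctr,sz,a=cv2.minAreaRect(W.astype(np.float32)*1000); 
    U=np.linalg.svd(W-W.mean(0),full_matrices=False)[2][0]
    print("scr",n,W.mean(0),ctr,sz,a,"long axis",U,np.degrees(np.arctan2(U[1],U[0])))
S=s["image"]
cv2.imwrite("pics/c3.png",np.vstack([cv2.resize(S[150:225,215:325],(792,540),interpolation=cv2.INTER_CUBIC)])[:,:,::-1])
E
```

```text
corners [[0.538220748395057, 0.12596428762855547], [0.6164331849331743, -0.11572063129494563], [0.47931526991099027, -0.16065882383155616], [0.396844813752637, 0.07994315810118899]]
[np.float64(0.2540251665963204), np.float64(0.1442940184778578), np.float64(0.25434364519077707), np.float64(0.14867783714795033)]
stud t [(array([236.1698, 192.3396]), array([232, 189,   9,   8,  53], dtype=int32))]
stud s [(array([249.5405, 199.2973]), array([247, 196,   7,   8,  37], dtype=int32))]
cap t [((array([379.6688, 173.6943]), array([373, 167,  14,  14, 157], dtype=int32)), array([[ 0.531 , -0.3314,  0.046 ]]))]
cap s [((array([309.2012, 139.4207]), array([303, 132,  13,  17, 164], dtype=int32)), array([[ 0.5177, -0.3061,  0.046 ]]))]
scr t [0.4901 0.3445] (490.735595703125, 344.0969543457031) (17.031938552856445, 90.50518035888672) 73.95611572265625 long axis [-0.9633  0.2685] 164.42360776062299
scr s [0.4887 0.3503] (490.10455322265625, 349.6573181152344) (19.981616973876953, 92.5317153930664) 75.06069946289062 long axis [-0.9661  0.2584] 165.02755745054995
```

View pics/c3.png

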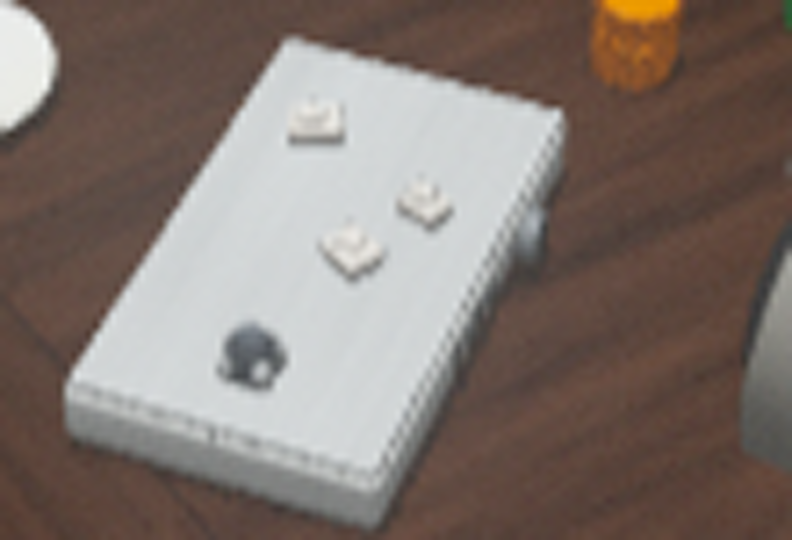

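Scene crop: plate corners (288,40), (563,112), (375,485), (70,392); stud (252,355); chips (317,122), (424,202), (350,250). Triangulating.

```bash
python3 - <<'E'
from h import *
t=load("top0");s=load("scene0")
np.set_printoptions(precision=4,suppress=True)
rs=lambda p:np.array(p)/7.2+[215-.43,150-.43]
rt=lambda p:np.array(p)/4.+[200-.375,130-.375]
cs=rs([(70,392),(288,40),(563,112),(375,485)]); ct=rt([(66,171),(407,61),(476,252),(130,370)])
w=onz(s,cs,.04)[:,:2];print(w,w.mean(0)); w2=onz(t,ct,.04)[:,:2];print(w2.mean(0))
for W in (w,w2):
  print([np.degrees(np.arctan2(*(W[i]-W[j])[::-1])) for i,j in((0,1),(3,2),(0,3),(1,2))])
for a,b in zip(ct,cs): print("tri",*tri(t,a,s,b))
print("stud",*tri(t,[236.17,192.34],s,[249.54,199.3]),onz(t,[236.17,192.34],.052),onz(s,[249.54,199.3],.052))
for a,b in zip([(347,137),(266,235),(331,241)],[(317,122),(350,250),(424,202)]):
  print("chip",*tri(t,rt(a),s,rs(b)),onz(t,rt(a),.048),onz(s,rs(b),.048))
print("cap mid scene",onz(s,[309.2,139.4],.03))
for i in(0,1):pass
E
```

```text
[[ 0.531   0.1344]
 [ 0.6152 -0.11  ]
 [ 0.4807 -0.1555]
 [ 0.3969  0.0896]] [ 0.506  -0.0104]
[ 0.508  -0.0176]
[np.float64(109.00241442671636), np.float64(108.85933006940799), np.float64(18.480257190438113), np.float64(18.6838842374306)]
[np.float64(107.93226688621192), np.float64(108.62555148855223), np.float64(18.194025086380364), np.float64(18.14572523445148)]
tri [0.5398 0.1269 0.0284] 0.0014938472269688538
tri [ 0.6189 -0.1159  0.034 ] 0.0020003490880555383
tri [ 0.4815 -0.1603  0.0361] 0.0038572842356377284
tri [0.4004 0.0817 0.0303] 0.004008275732214127
stud [0.4816 0.0695 0.0438] 0.0022333946077233084 [[0.4795 0.0684 0.052 ]] [[0.4774 0.0761 0.052 ]]
chip [ 0.5624 -0.0714  0.0417] 0.0027846413323848462 [[ 0.5598 -0.0716  0.048 ]] [[ 0.5591 -0.0652  0.048 ]]
chip [ 0.4934 -0.0135  0.0419] 0.003963867881408153 [[ 0.4908 -0.0144  0.048 ]] [[ 0.4912 -0.0076  0.048 ]]
chip [ 0.4879 -0.0591  0.0435] 0.0021302665864233222 [[ 0.4864 -0.0594  0.048 ]] [[ 0.486  -0.0547  0.048 ]]
cap mid scene [[ 0.5287 -0.3246  0.03  ]]
```

Units first: shifts go in shares of 0.25 m and turns go in shares of 2 rad. So 0.039 m / 0.25 = 0.156, -0.014 m / 0.25 = -0.056.

```bash
cat >> h.py <<'E'
def go(x,y,z,yaw_deg):
    "distance to go in tool axes (after turning rz)"
    o=robot.observe();p=np.array(o["tool_pos"]);yw=o["tool_rot"][2];c,s=np.cos(yw),np.sin(yw)
    d=np.array([x,y,z])-p; rz=-(np.radians(yaw_deg)-yw); rz=(rz+np.pi)%(2*np.pi)-np.pi
    print("tool d now: %.4f %.4f %.4f rz %.3f |"%(d[0]*c+d[1]*s,d[0]*s-d[1]*c,-d[2],rz),end=" ")
    c,s=np.cos(np.radians(yaw_deg)),np.sin(np.radians(yaw_deg))
    print("at final yaw: %.4f %.4f %.4f"%(d[0]*c+d[1]*s,d[0]*s-d[1]*c,-d[2]), "rot",np.round(o["tool_rot"],4),"t",round(o["time"],2),"F",np.round(o["contact_force"],1),"grip",round(o["grip_force"],1),"open",round(o["opening"],4))
E
echo '[{"pos":[0.156,-0.056,0]},{"pos":[0.156,-0.056,0]},{"pos":[0.156,-0.056,0]},{"pos":[0.156,-0.056,0]},{"pos":[0.156,-0.056,0]},{"pos":[0.156,-0.056,0]},{"pos":[0.156,-0.056,0]},{"pos":[0.156,-0.056,0]}]' | python3 -m pendant 0.092 20
python3 -c "
from h import *
go(.49,.347,.35,-15.3)"
```

```text
time: 0.77
tool_pos: [0.4222, -0.2995, 0.4045]
tool_rot: [-3.141, 0.0, 0.303]
contact_force: [1.3, -0.9, -0.2]
opening: 0.0916
grip_force: 0.0
tool d now: 0.2574 -0.5969 0.0545 rz 0.570 | at final yaw: -0.1052 -0.6415 0.0545 rot [-3.1412e+00  3.0000e-04  3.0280e-01] t 0.77 F [ 1.3 -0.9 -0.2] grip 0.0 open 0.0916
```

In the tool's units: -0.04 m / 0.25 = -0.16, -0.039 m / 0.25 = -0.156, 0.1 rad / 2 = 0.05.

```bash

echo '[{"pos":[0.064,-0.148,0],"turn_vec":[0,0,0.05]},{"pos":[0.048,-0.152,0],"turn_vec":[0,0,0.05]},{"pos":[0.032,-0.156,0],"turn_vec":[0,0,0.05]},{"pos":[0.016,-0.16,0],"turn_vec":[0,0,0.05]},{"pos":[0,-0.16,0],"turn_vec":[0,0,0.05]},{"pos":[-0.016,-0.16,0],"turn_vec":[0,0,0.035]},{"pos":[-0.024,-0.16,0]},{"pos":[-0.024,-0.16,0]}]' | python3 -m pendant
python3 -c "
from h import *
go(.49,.347,.35,-15.3)"
```

```text
time: 1.43
tool_pos: [0.4541, 0.0202, 0.4046]
tool_rot: [3.141, 0.0, -0.268]
contact_force: [0.6, -0.3, -0.5]
opening: 0.0923
grip_force: 0.0
tool d now: -0.0518 -0.3247 0.0546 rz -0.000 | at final yaw: -0.0516 -0.3247 0.0546 rot [ 3.1414e+00  3.0000e-04 -2.6750e-01] t 1.43 F [ 0.6 -0.3 -0.5] grip 0.0 open 0.0923
```

In the tool's units: -0.0406 m / 0.25 = -0.1624, -0.0065 m / 0.25 = -0.026.

```bash

echo '[{"pos":[-0.026,-0.1624,0.024]},{"pos":[-0.026,-0.1624,0.024]},{"pos":[-0.026,-0.1624,0.024]},{"pos":[-0.026,-0.1624,0.024]},{"pos":[-0.026,-0.1624,0.024]},{"pos":[-0.026,-0.1624,0.024]},{"pos":[-0.026,-0.1624,0.024]},{"pos":[-0.026,-0.1624,0.024]}]' | python3 -m pendant
echo '[{}]' | python3 -m pendant
python3 - <<'E'
from h import *
go(.49,.347,.201,-15.3)
for n in ("top","scene"):
    c=robot.read_camera(n); np.save(n+"1.npy",c,allow_pickle=True)
    o=robot.observe(); g=np.array(o["tool_pos"])-[0,0,.178]
    print(n,proj(c,g),proj(c,g+[0,0,.178]))
    cv2.imwrite(f"pics/{n}1.png",cv2.resize(c["image"][130:240,90:230] if n=="top" else c["image"][150:290,110:288],(760,597),interpolation=cv2.INTER_CUBIC)[:,:,::-1])
E
```

```text
time: 2.1
tool_pos: [0.4896, 0.3474, 0.3559]
tool_rot: [3.141, 0.001, -0.267]
contact_force: [1.6, -0.5, 0.0]
opening: 0.092
grip_force: 0.0
time: 2.18
tool_pos: [0.4891, 0.3511, 0.3542]
tool_rot: [-3.141, 0.003, -0.262]
contact_force: [-1.6, -1.0, -0.6]
opening: 0.092
grip_force: 0.0
tool d now: 0.0019 0.0038 0.1532 rz 0.005 | at final yaw: 0.0019 0.0037 0.1532 rot [-3.1409e+00  2.6000e-03 -2.6190e-01] t 2.18 F [-1.6 -1.  -0.6] grip 0.0 open 0.092
top [[118.94932479 182.09281129]] [[ 85.11563741 167.51099028]]
scene [[176.71621098 219.84967543]] [[167.08383769 167.37575169]]
```

View pics/scene1.png

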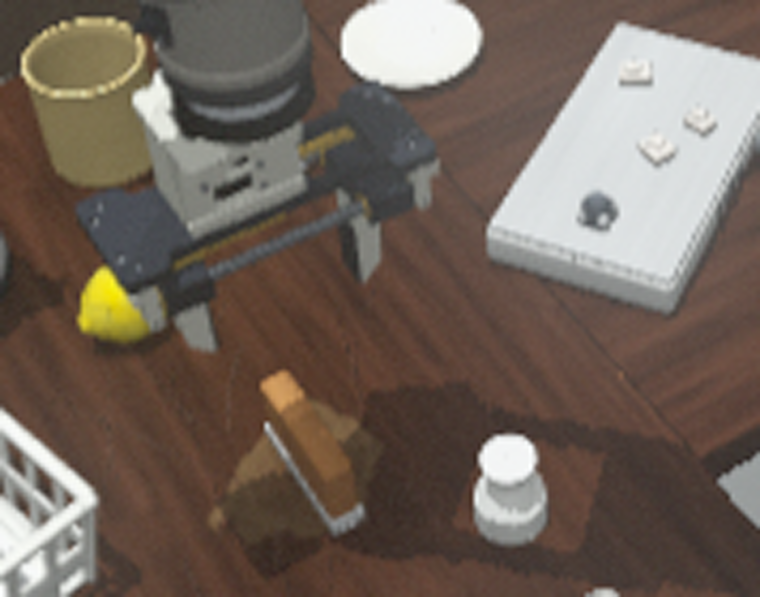

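Fingertips at crop (203,345) and (365,280), straddling the scraper's thickness line; scraper top (315,430) below. The projected tip midpoint agrees with the picture. Descend.

In the tool's units: 0.038 m / 0.25 = 0.152, 0.02 m / 0.25 = 0.08.

```bash

python3 -c "
from h import *
go(.49,.347,.201,-15.3)"
echo '[{"pos":[0.002,0.004,0.152]},{"pos":[0,0.004,0.152]},{"pos":[0,0,0.152]},{"pos":[0,0,0.08]},{"pos":[0,0,0.048]},{"pos":[0,0,0.024]},{},{}]' | python3 -m pendant
python3 -c "
from h import *
go(.49,.347,.201,-15.3)"
```

```text
tool d now: 0.0004 -0.0006 0.1542 rz 0.003 | at final yaw: 0.0004 -0.0006 0.1542 rot [ 3.1396e+00  1.6000e-03 -2.6400e-01] t 2.28 F [-0.5 -0.7 -0.9] grip 0.0 open 0.0921
time: 2.95
tool_pos: [0.4906, 0.343, 0.2061]
tool_rot: [-3.14, -0.002, -0.268]
contact_force: [-0.3, 0.3, 0.2]
opening: 0.0919
grip_force: 0.0
tool d now: -0.0017 -0.0037 0.0051 rz -0.000 | at final yaw: -0.0017 -0.0037 0.0051 rot [-3.1402e+00 -1.7000e-03 -2.6750e-01] t 2.95 F [-0.3  0.3  0.2] grip 0.0 open 0.0919
```

In the tool's units: 0.004 m / 0.25 = 0.016, -0.002 m / 0.25 = -0.008.

```bash

echo '[{"pos":[-0.006,-0.008,0.016]},{},{},{},{},{},{},{}]' | python3 -m pendant 0.0 15
echo '[{},{},{},{},{}]' | python3 -m pendant 0 45
python3 - <<'E'
from h import *
go(.49,.347,.201,-15.3)
t=robot.read_camera("top")
E
```

```text
time: 3.62
tool_pos: [0.489, 0.3455, 0.2007]
tool_rot: [3.142, -0.0, -0.267]
contact_force: [0.6, -0.2, -0.1]
opening: 0.0432
grip_force: 0.0
time: 4.03
tool_pos: [0.489, 0.3455, 0.2006]
tool_rot: [-3.142, -0.0, -0.267]
contact_force: [-0.0, 1.1, 0.4]
opening: 0.0218
grip_force: 45.0
tool d now: 0.0006 -0.0017 -0.0004 rz 0.000 | at final yaw: 0.0006 -0.0017 -0.0004 rot [-3.1416 -0.     -0.2669] t 4.03 F [-0.   1.1  0.4] grip 45.0 open 0.0218
```

In the tool's units: -0.04 m / 0.25 = -0.16, 0.036 m / 0.25 = 0.144, -0.1 rad / 2 = -0.05.

```bash

echo '[{"pos":[0,0,-0.08]},{"pos":[0,0,-0.16]},{"pos":[0,0,-0.16]},{"pos":[0,0,-0.08],"turn_vec":[0,0,-0.05]},{"pos":[0,0.08,0],"turn_vec":[0,0,-0.05]},{"pos":[0,0.12,0],"turn_vec":[0,0,-0.05]},{"pos":[0,0.144,0],"turn_vec":[0,0,-0.05]},{"pos":[0,0.144,0],"turn_vec":[0,0,-0.05]}]' | python3 -m pendant
python3 -c "
from h import *
go(.4935,.0219,.32,18.4)"
```

```text
time: 4.75
tool_pos: [0.4886, 0.2233, 0.3205]
tool_rot: [3.141, 0.001, 0.24]
contact_force: [1.0, 0.6, -1.5]
opening: 0.0218
grip_force: 45.0
tool d now: -0.0431 0.1968 0.0005 rz -0.081 | at final yaw: -0.0589 0.1927 0.0005 rot [3.1414e+00 1.1000e-03 2.4010e-01] t 4.75 F [ 1.   0.6 -1.5] grip 45.0 open 0.0218
```

In the tool's units: 0.036 m / 0.25 = 0.144, 0.034 m / 0.25 = 0.136, -0.088 rad / 2 = -0.044.

```bash

echo '[{"pos":[-0.04,0.136,0],"turn_vec":[0,0,-0.044]},{"pos":[-0.048,0.144,0]},{"pos":[-0.048,0.144,0]},{"pos":[-0.04,0.144,0]},{"pos":[-0.036,0.12,0]},{"pos":[-0.016,0.048,0]},{},{}]' | python3 -m pendant
python3 -c "
from h import *
go(.4935,.0219,.2406,18.4)"
```

```text
time: 5.42
tool_pos: [0.4904, 0.0311, 0.3206]
tool_rot: [-3.141, 0.0, 0.319]
contact_force: [0.3, 0.9, -1.6]
opening: 0.0219
grip_force: 45.0
tool d now: 0.0001 0.0097 0.0800 rz -0.002 | at final yaw: 0.0000 0.0097 0.0800 rot [-3.1412e+00  4.0000e-04  3.1910e-01] t 5.42 F [ 0.3  0.9 -1.6] grip 45.0 open 0.0219
```

In the tool's units: 0.02 m / 0.25 = 0.08, 0.0095 m / 0.25 = 0.038, -0.002 rad / 2 = -0.001.

```bash

echo '[{"pos":[0,0.038,0],"turn_vec":[0,0,-0.001]},{"pos":[0,0,0.08]},{"pos":[0,0,0.08]},{"pos":[0,0,0.06]},{"pos":[0,0,0.04]},{},{},{}]' | python3 -m pendant
python3 - <<'E'
from h import *
go(.4935,.0219,.2406,18.4)
for n in ("top","scene"):
    c=robot.read_camera(n); np.save(n+"2.npy",c,allow_pickle=True)
s=load("scene2")["image"][130:220,215:335]; 
cv2.imwrite("pics/scene2.png",cv2.resize(s,(800,600),interpolation=cv2.INTER_CUBIC)[:,:,::-1])
E
```

```text
time: 6.08
tool_pos: [0.494, 0.0228, 0.2565]
tool_rot: [3.141, -0.001, 0.324]
contact_force: [1.3, 0.3, -1.6]
opening: 0.0216
grip_force: 45.0
tool d now: -0.0008 0.0007 0.0159 rz 0.003 | at final yaw: -0.0008 0.0007 0.0159 rot [ 3.1409e+00 -1.3000e-03  3.2380e-01] t 6.08 F [ 1.3  0.3 -1.6] grip 45.0 open 0.0216
```

View pics/scene2.png

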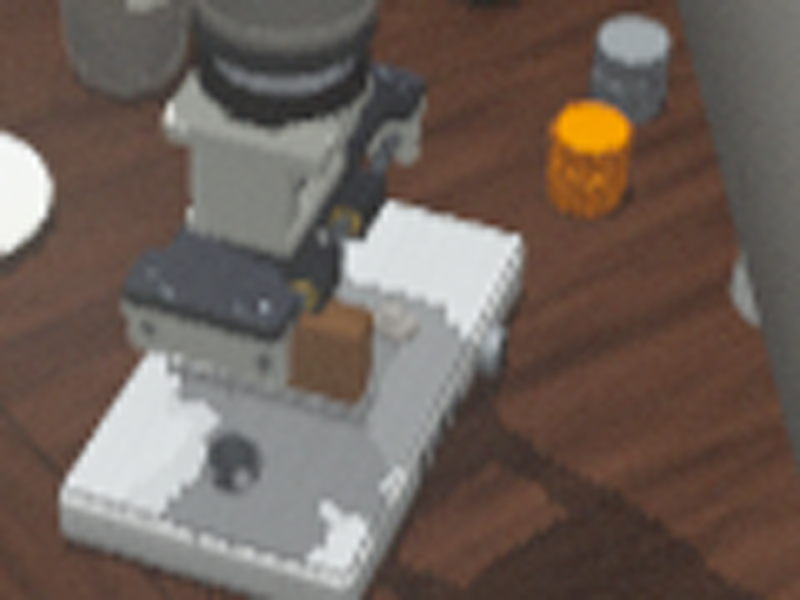

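Scraper (330,350) hovers 15 mm over the plate, beside the stud (232,460), with a chip visible ahead at (395,320). Lower to contact.

In the tool's units: 0.007 m / 0.25 = 0.028, 0.005 m / 0.25 = 0.02.

```bash

echo '[{"pos":[0,0,0.028]},{"pos":[0,0,0.02]},{"pos":[0,0,0.01]},{"pos":[0,0,0.004]},{},{}]' | python3 -m pendant
python3 -c "
from h import *
go(.4935,.0219,.2406,18.4)"
```

```text
time: 6.68
tool_pos: [0.4933, 0.0226, 0.2406]
tool_rot: [-3.141, 0.001, 0.323]
contact_force: [-3.1, 0.1, 5.6]
opening: 0.0219
grip_force: 45.0
tool d now: 0.0000 0.0007 -0.0000 rz 0.002 | at final yaw: 0.0000 0.0007 -0.0000 rot [-3.1415e+00  5.0000e-04  3.2310e-01] t 6.68 F [-3.1  0.1  5.6] grip 45.0 open 0.0219
```

In the tool's units: 0.012 m / 0.25 = 0.048, 0.006 m / 0.25 = 0.024.

```bash

echo '[{"pos":[0,0.024,-0.0016]},{"pos":[0,0.048,0]},{"pos":[0,0.048,0]},{"pos":[0,0.048,0]},{"pos":[0,0.048,0]},{"pos":[0,0.048,0]},{"pos":[0,0.048,0]},{"pos":[0,0.048,0]}]' | python3 -m pendant
echo '[{"pos":[0,0.048,0]},{"pos":[0,0.048,0]},{"pos":[0,0.048,0]},{"pos":[0,0.048,0]},{"pos":[0,0.048,0]},{"pos":[0,0.048,0]},{"pos":[0,0.048,0]},{"pos":[0,0.048,0]}]' | python3 -m pendant
python3 - <<'E'
from h import *
go(.508+.3156*.142,-.0176-.9489*.142,.2406,18.4)
for n in ("top","scene"):
    c=robot.read_camera(n); np.save(n+"3.npy",c,allow_pickle=True)
a=cv2.resize(load("top3")["image"][140:240,210:400],(760,400),interpolation=cv2.INTER_CUBIC)
cv2.imwrite("pics/m3.png",a[:,:,::-1])
E
```

```text
time: 7.35
tool_pos: [0.5225, -0.0642, 0.2406]
tool_rot: [3.142, -0.0, 0.323]
contact_force: [-0.3, 2.6, 1.6]
opening: 0.0217
grip_force: 45.0
time: 8.02
tool_pos: [0.5529, -0.155, 0.2405]
tool_rot: [3.141, 0.0, 0.323]
contact_force: [0.4, 0.5, -1.8]
opening: 0.0218
grip_force: 45.0
tool d now: 0.0008 -0.0026 -0.0001 rz 0.002 | at final yaw: 0.0008 -0.0026 -0.0001 rot [3.1413e+00 2.0000e-04 3.2320e-01] t 8.02 F [ 0.4  0.5 -1.8] grip 45.0 open 0.0218
```

In the tool's units: -0.04 m / 0.25 = -0.16, -0.03 m / 0.25 = -0.12.

```bash

echo '[{"pos":[0,0,-0.08]},{"pos":[0,0,-0.12]},{"pos":[0,0,-0.12]},{"pos":[0,-0.12,0]},{"pos":[0,-0.16,0]},{"pos":[0,-0.16,0]},{"pos":[0,-0.16,0]},{"pos":[0,-0.16,0]}]' | python3 -m pendant
echo '[{"pos":[0,-0.16,0]},{"pos":[0,-0.16,0]},{"pos":[0,-0.16,0]},{"pos":[0,-0.16,0]},{"pos":[0.08,-0.14,0]},{"pos":[0.08,-0.08,0]},{}]' | python3 -m pendant
python3 - <<'E'
from h import *
go(.46,.24,.2015,18.4)
for n in ("top","scene"):
    c=robot.read_camera(n); np.save(n+"3.npy",c,allow_pickle=True)
a=cv2.resize(load("top3")["image"][130:255,200:410],(798,475),interpolation=cv2.INTER_CUBIC)
cv2.imwrite("pics/m3.png",a[:,:,::-1])
E
```

```text
time: 8.78
tool_pos: [0.491, 0.0279, 0.3204]
tool_rot: [-3.142, 0.001, 0.323]
contact_force: [0.7, 1.4, -1.8]
opening: 0.0219
grip_force: 45.0
time: 9.37
tool_pos: [0.4625, 0.2473, 0.3207]
tool_rot: [-3.141, -0.003, 0.327]
contact_force: [-0.1, -0.9, -1.5]
opening: 0.0219
grip_force: 45.0
tool d now: -0.0047 0.0061 0.1192 rz 0.006 | at final yaw: -0.0047 0.0061 0.1192 rot [-3.1406 -0.0032  0.3275] t 9.37 F [-0.1 -0.9 -1.5] grip 45.0 open 0.0219
```

View pics/m3.png

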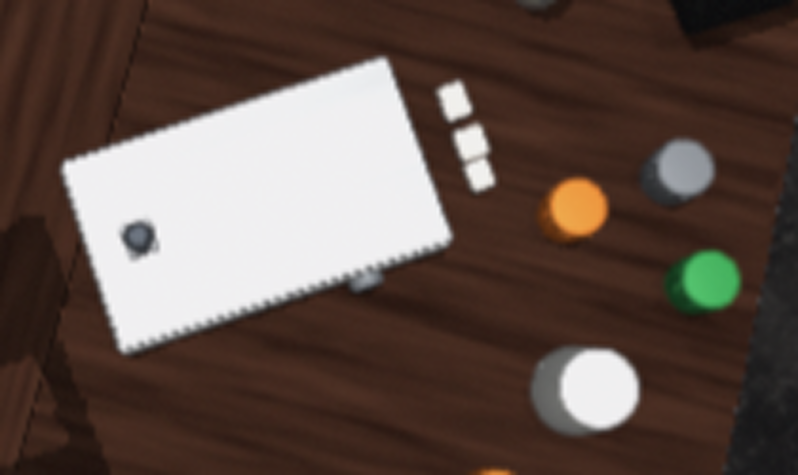

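The plate is clean: all three chips lie on the worktop at (455,102), (471,142), (480,175), clear of the base's right edge. Now put the scraper down.

In the tool's units: 0.035 m / 0.25 = 0.14, 0.025 m / 0.25 = 0.1.

```bash

echo '[{"pos":[0,0,0.14]},{"pos":[0,0,0.14]},{"pos":[0,0,0.1]},{"pos":[0,0,0.056]},{"pos":[0,0,0.024]},{"pos":[0,0,0.012]},{"pos":[0,0,0.006]},{}]' | python3 -m pendant
python3 -c "
from h import *
go(.46,.24,.2010,18.4)"
```

```text
time: 10.13
tool_pos: [0.4622, 0.2427, 0.2019]
tool_rot: [3.141, -0.001, 0.323]
contact_force: [-0.3, -0.4, -1.1]
opening: 0.0217
grip_force: 45.0
tool d now: -0.0030 0.0018 0.0009 rz 0.001 | at final yaw: -0.0030 0.0018 0.0009 rot [ 3.1414e+00 -1.3000e-03  3.2260e-01] t 10.13 F [-0.3 -0.4 -1.1] grip 45.0 open 0.0217
```

In the tool's units: 0.001 m / 0.25 = 0.004, 0.0006 m / 0.25 = 0.0024.

```bash

echo '[{"pos":[0,0,0.004]},{"pos":[0,0,0.0024]},{},{}]' | python3 -m pendant
echo '[{},{},{},{},{},{},{},{}]' | python3 -m pendant 0.092
echo '[{"pos":[0,0,-0.06]},{"pos":[0,0,-0.14]},{"pos":[0,0,-0.16]},{"pos":[0,0,-0.12]},{"pos":[0,0.08,0]},{"pos":[0,0.14,0]},{"pos":[0,0.16,0]},{"pos":[0,0.16,0]}]' | python3 -m pendant
python3 -c "
from h import *
go(.531,-.3314,.32,18.4)"
```

```text
time: 10.47
tool_pos: [0.4623, 0.243, 0.2006]
tool_rot: [3.141, -0.002, 0.323]
contact_force: [-0.3, -1.1, 6.4]
opening: 0.0217
grip_force: 45.0
time: 11.13
tool_pos: [0.4619, 0.243, 0.1994]
tool_rot: [3.141, 0.0, 0.323]
contact_force: [-0.5, -0.2, 0.3]
opening: 0.0705
grip_force: 0.0
time: 11.8
tool_pos: [0.5048, 0.114, 0.3199]
tool_rot: [3.141, -0.001, 0.325]
contact_force: [0.8, 0.0, -0.4]
opening: 0.0916
grip_force: 0.0
tool d now: -0.1174 0.4304 -0.0001 rz 0.004 | at final yaw: -0.1157 0.4309 -0.0001 rot [ 3.1413e+00 -7.0000e-04  3.2510e-01] t 11.8 F [ 0.8  0.  -0.4] grip 0.0 open 0.0916
```

In the tool's units: 0.039 m / 0.25 = 0.156, -0.0105 m / 0.25 = -0.042.

```bash

echo '[{"pos":[-0.042,0.156,0]},{"pos":[-0.042,0.156,0]},{"pos":[-0.042,0.156,0]},{"pos":[-0.042,0.156,0]},{"pos":[-0.042,0.156,0]},{"pos":[-0.042,0.156,0]},{"pos":[-0.042,0.156,0]},{"pos":[-0.042,0.156,0]}]' | python3 -m pendant 0.065
echo '[{"pos":[-0.042,0.152,0]},{"pos":[-0.042,0.152,0]},{"pos":[-0.032,0.112,0]},{"turn_vec":[0,0,-0.06]},{"turn_vec":[0,0,-0.06]},{"turn_vec":[0,0,-0.06]},{"turn_vec":[0,0,-0.06]},{"turn_vec":[0,0,-0.06]}]' | python3 -m pendant
echo '[{"turn_vec":[0,0,-0.06]},{"turn_vec":[0,0,-0.01]},{},{}]' | python3 -m pendant
python3 -c "
from h import *
go(.531,-.3314,.189,61)"
```

```text
time: 12.47
tool_pos: [0.5238, -0.2096, 0.3196]
tool_rot: [3.142, -0.0, 0.323]
contact_force: [1.6, 0.5, 0.3]
opening: 0.0651
grip_force: 0.0
time: 13.13
tool_pos: [0.5296, -0.3155, 0.3192]
tool_rot: [-3.141, 0.0, 0.929]
contact_force: [-0.2, -0.3, -0.6]
opening: 0.0651
grip_force: 0.0
time: 13.47
tool_pos: [0.5297, -0.3154, 0.3195]
tool_rot: [-3.142, 0.0, 1.06]
contact_force: [0.2, -0.3, 0.6]
opening: 0.0646
grip_force: 0.0
tool d now: -0.0133 0.0090 0.1305 rz -0.005 | at final yaw: -0.0134 0.0089 0.1305 rot [-3.1415  0.      1.0599] t 13.47 F [ 0.2 -0.3  0.6] grip 0.0 open 0.0646
```

In the tool's units: 0.04 m / 0.25 = 0.16, 0.03 m / 0.25 = 0.12, -0.005 rad / 2 = -0.0025.

```bash

echo '[{"pos":[-0.052,0.036,0],"turn_vec":[0,0,-0.0025]},{"pos":[0,0,0.12]},{"pos":[0,0,0.16]},{"pos":[0,0,0.12]},{"pos":[0,0,0.08]},{"pos":[0,0,0.04]},{},{}]' | python3 -m pendant
python3 -c "
from h import *
go(.531,-.3314,.189,61)"
echo '[{},{},{},{},{}]' | python3 -m pendant 0 10
echo '[{},{},{},{}]' | python3 -m pendant 0 50
python3 -c "
from h import *
go(.531,-.3314,.189,61)"
```

```text
time: 14.13
tool_pos: [0.5315, -0.3314, 0.19]
tool_rot: [3.141, 0.0, 1.067]
contact_force: [0.2, -0.0, 0.4]
opening: 0.0647
grip_force: 0.0
tool d now: -0.0003 -0.0005 0.0010 rz 0.002 | at final yaw: -0.0003 -0.0005 0.0010 rot [3.1410e+00 2.0000e-04 1.0671e+00] t 14.13 F [ 0.2 -0.   0.4] grip 0.0 open 0.0647
time: 14.55
tool_pos: [0.5315, -0.3313, 0.1906]
tool_rot: [3.14, 0.0, 1.068]
contact_force: [-0.2, 0.3, 3.9]
opening: 0.0417
grip_force: 10.0
time: 14.88
tool_pos: [0.5315, -0.3313, 0.1906]
tool_rot: [3.14, 0.0, 1.068]
contact_force: [-1.4, 0.3, 5.9]
opening: 0.0413
grip_force: 50.0
tool d now: -0.0003 -0.0004 0.0016 rz 0.003 | at final yaw: -0.0003 -0.0004 0.0016 rot [3.1398e+00 3.0000e-04 1.0680e+00] t 14.88 F [-1.4  0.3  5.9] grip 50.0 open 0.0413
```

In the tool's units: -0.035 m / 0.25 = -0.14, 0.029 m / 0.25 = 0.116.

```bash

echo '[{"pos":[0,0,-0.08]},{"pos":[0,0,-0.14]},{"pos":[0,0,-0.14]},{"pos":[0,0,-0.08]},{"pos":[0.08,-0.06,0]},{"pos":[0.116,-0.086,0]},{"pos":[0.116,-0.086,0]},{"pos":[0.116,-0.086,0]}]' | python3 -m pendant
echo '[{"pos":[0.116,-0.086,0]},{"pos":[0.116,-0.086,0]},{"pos":[0.116,-0.086,0]},{"pos":[0.116,-0.086,0]},{"pos":[0.116,-0.086,0]},{"pos":[0.116,-0.086,0]},{"pos":[0.104,-0.076,0]},{"pos":[0.068,-0.048,0]}]' | python3 -m pendant
echo '[{},{},{}]' | python3 -m pendant
python3 -c "
from h import *
go(.4796,.0682,.265,61)"
```

```text
time: 15.55
tool_pos: [0.5124, -0.1979, 0.2994]
tool_rot: [-3.141, -0.0, 1.067]
contact_force: [0.2, 1.6, -0.7]
opening: 0.0416
grip_force: 50.0
time: 16.22
tool_pos: [0.4765, 0.0708, 0.2995]
tool_rot: [-3.141, -0.0, 1.07]
contact_force: [-0.4, -0.2, -1.0]
opening: 0.0414
grip_force: 50.0
time: 16.47
tool_pos: [0.4776, 0.0677, 0.2995]
tool_rot: [3.141, 0.0, 1.068]
contact_force: [-0.4, -0.1, 0.0]
opening: 0.041
grip_force: 50.0
tool d now: 0.0014 0.0016 0.0345 rz 0.004 | at final yaw: 0.0014 0.0015 0.0345 rot [3.1413e+00 4.0000e-04 1.0684e+00] t 16.47 F [-0.4 -0.1  0. ] grip 50.0 open 0.041
```

Units first: shifts go in shares of 0.25 m and turns go in shares of 2 rad. So 0.012 m / 0.25 = 0.048, 0.008 m / 0.25 = 0.032.

```bash

echo '[{"pos":[0.0056,0.006,0.048]},{"pos":[0,0,0.048]},{"pos":[0,0,0.032]},{"pos":[0,0,0.02]},{},{}]' | python3 -m pendant
python3 - <<'E'
from h import *
go(.4796,.0682,.262,61)
for n in ("top","scene"):
    c=robot.read_camera(n); np.save(n+"4.npy",c,allow_pickle=True)
s=load("scene4")["image"][160:220,220:300]; 
p=np.array(robot.observe()["tool_pos"]);c=load("scene4");q=load("top4")
print("pred cap rim centre", proj(c,p-[0,0,.1906]),"stud top pred",proj(c,[.4796,.0682,.062]))
cv2.imwrite("pics/scene4.png",cv2.resize(s,(800,600),interpolation=cv2.INTER_CUBIC)[:,:,::-1])
E
```

```text
time: 16.97
tool_pos: [0.4796, 0.0681, 0.2625]
tool_rot: [-3.141, 0.0, 1.067]
contact_force: [0.7, 0.2, -1.1]
opening: 0.0413
grip_force: 50.0
tool d now: 0.0000 -0.0000 0.0005 rz 0.003 | at final yaw: 0.0000 -0.0000 0.0005 rot [-3.1413e+00  3.0000e-04  1.0672e+00] t 16.97 F [ 0.7  0.2 -1.1] grip 50.0 open 0.0413
pred cap rim centre [[250.59232563 193.01561381]] stud top pred [[250.65664554 195.35682695]]
```

View pics/scene4.png

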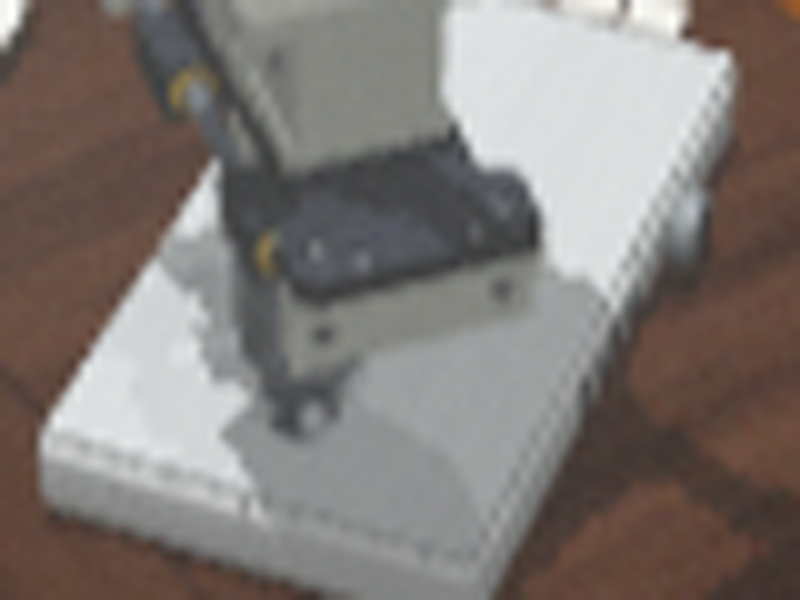

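The stud (310,405) shows right under the finger, in line with the hidden cap. Descend over the taper, watching side forces.

In the tool's units: 0.004 m / 0.25 = 0.016, 0.003 m / 0.25 = 0.012.

```bash

echo '[{"pos":[0,0,0.016]},{"pos":[0,0,0.016]},{"pos":[0,0,0.012]},{"pos":[0,0,0.008]},{},{}]' | python3 -m pendant
echo '[{"pos":[0,0,0.008]},{"pos":[0,0,0.008]},{},{}]' | python3 -m pendant
python3 -c "
from h import *
go(.4796,.0682,.2306,61)
print(robot.observe()['torque'])"
```

```text
time: 17.57
tool_pos: [0.4794, 0.0687, 0.2493]
tool_rot: [-3.141, 0.0, 1.068]
contact_force: [0.5, -0.7, -0.9]
opening: 0.0412
grip_force: 50.0
time: 17.9
tool_pos: [0.4794, 0.0687, 0.2454]
tool_rot: [-3.141, 0.0, 1.068]
contact_force: [1.1, -0.8, -0.6]
opening: 0.0418
grip_force: 50.0
tool d now: -0.0003 0.0004 0.0148 rz 0.003 | at final yaw: -0.0003 0.0004 0.0148 rot [-3.1414e+00  2.0000e-04  1.0681e+00] t 17.9 F [ 1.1 -0.8 -0.6] grip 50.0 open 0.0418
[-0.02170295 -0.02513354  0.02769567]
```

In the tool's units: 0.001 m / 0.25 = 0.004.

```bash

echo '[{"pos":[0,0,0.004]},{"pos":[0,0,0.004]},{"pos":[0,0,0.004]},{}]' | python3 -m pendant - 60
echo '[{"pos":[0,0,0.004]},{"pos":[0,0,0.004]},{"pos":[0,0,0.004]},{}]' | python3 -m pendant
python3 -c "
from h import *
go(.4796,.0682,.2306,61)
print(robot.observe()['torque'])"
```

```text
time: 18.23
tool_pos: [0.4796, 0.0687, 0.2424]
tool_rot: [3.141, -0.0, 1.068]
contact_force: [1.2, 0.3, -0.2]
opening: 0.0413
grip_force: 60.0
time: 18.57
tool_pos: [0.4803, 0.0689, 0.2404]
tool_rot: [3.139, -0.002, 1.068]
contact_force: [0.8, 3.8, 5.4]
opening: 0.0413
grip_force: 60.0
tool d now: -0.0010 -0.0003 0.0098 rz 0.003 | at final yaw: -0.0010 -0.0003 0.0098 rot [ 3.1385e+00 -2.4000e-03  1.0677e+00] t 18.57 F [0.8 3.8 5.4] grip 60.0 open 0.0413
[ 0.5574932  -0.44092368  0.02968196]
```

In the tool's units: 0.001 m / 0.25 = 0.004.

```bash

for i in 1 2; do echo '[{"pos":[0,0,0.004]},{"pos":[0,0,0.004]},{}]' | python3 -m pendant; done
```

```text
time: 18.82
tool_pos: [0.4804, 0.069, 0.2388]
tool_rot: [3.138, -0.003, 1.068]
contact_force: [1.1, 3.1, 7.5]
opening: 0.0411
grip_force: 60.0
time: 19.07
tool_pos: [0.4803, 0.069, 0.2363]
tool_rot: [3.139, -0.002, 1.068]
contact_force: [3.5, 3.6, -0.3]
opening: 0.0412
grip_force: 60.0
```

In the tool's units: 0.001 m / 0.25 = 0.004.

```bash

for i in 1; do echo '[{"pos":[0,0,0.004]},{"pos":[0,0,0.004]},{}]' | python3 -m pendant; done
```

```text
time: 19.32
tool_pos: [0.4798, 0.0688, 0.2328]
tool_rot: [3.141, -0.001, 1.068]
contact_force: [7.0, 5.1, -9.3]
opening: 0.0414
grip_force: 60.0
```

Clicked: force fell and the cap is being pulled down. Now seat and press.

In the tool's units: 0.001 m / 0.25 = 0.004.

```bash

for i in 1 2; do echo '[{"pos":[0,0,0.004]},{"pos":[0,0,0.004]},{}]' | python3 -m pendant; done
```

```text
time: 19.57
tool_pos: [0.4797, 0.0687, 0.2306]
tool_rot: [-3.142, -0.0, 1.068]
contact_force: [5.1, 2.7, -7.0]
opening: 0.041
grip_force: 60.0
time: 19.82
tool_pos: [0.4796, 0.0688, 0.2305]
tool_rot: [3.141, -0.0, 1.068]
contact_force: [-0.8, 2.7, 13.1]
opening: 0.0411
grip_force: 60.0
```

```bash

echo '[{"pos":[0,0,0.0032]},{"pos":[0,0,0.0028]},{},{},{},{}]' | python3 -m pendant
python3 - <<'E'
from h import *
for n in ("top","scene"):
    c=robot.read_camera(n); np.save(n+"5.npy",c,allow_pickle=True)
go(.4796,.0682,.2306,61)
a=cv2.resize(load("top5")["image"][100:260,90:410],(800,400),interpolation=cv2.INTER_CUBIC)
cv2.imwrite("pics/top5.png",a[:,:,::-1])
E
```

```text
time: 20.32
tool_pos: [0.4795, 0.0688, 0.2305]
tool_rot: [3.14, -0.001, 1.068]
contact_force: [-5.4, 2.6, 28.9]
opening: 0.041
grip_force: 60.0
tool d now: -0.0004 0.0004 -0.0001 rz 0.004 | at final yaw: -0.0004 0.0004 -0.0001 rot [ 3.1399e+00 -8.0000e-04  1.0683e+00] t 20.42 F [-5.2  2.6 28.9] grip 60.0 open 0.0411
```

View pics/top5.png

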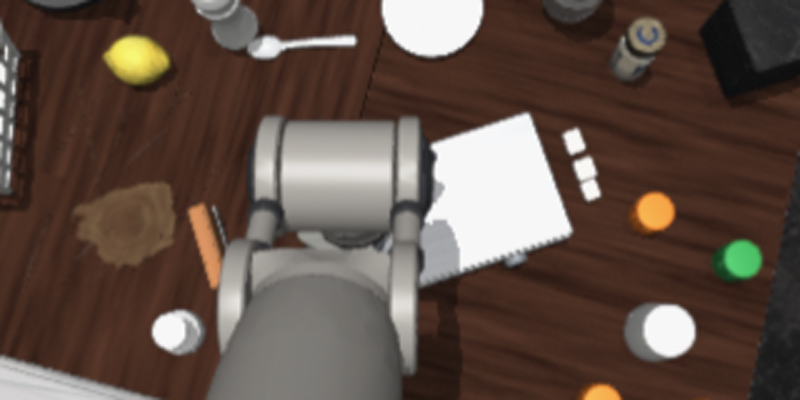

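The chips (573–592, 140–190) are on the worktop, the scraper (205,245) stands free of the base, and the other things have not moved. The cap is home (29 N, TCP 40 mm above its worktop grip height). Handing in.

```bash
python3 -c "
from cell import robot
print(robot.hand_in())"
```

```text
the job is handed in; nothing more can be done
None
```

I handed the job in at 20.4 s: all three chips are scraped onto the worktop, the scraper is set down clear of the base, and the cap clicked home on the stud, where the arm still grips it and presses with about 29 N.

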